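Unbolt the charm box and flip its lid open

TASK

Open the charm box for customers with the fingertips only: push its brass bolt fully back out of the staple, then push the lid up by its brass lip and tip it past upright, so that it leans back open by its own weight. Grasp and pick up nothing, do not fling or force the lid or the bolt, and leave the charms in the box and everything else on the table where it lies.

Things in the scene. Friction and masses are not known exactly. Their poses are not given: they have to be found in the camera images.
- charm_box: Oak charm box with a hinged lid, screwed down to the table top, 97 mm deep (x) by 124 mm wide (y), 56 mm high. Origin: centre of its underside; x points from its front to its hinge side (away from the robot, give or take the box's yaw), y to its left seen from the front, z up. The front wall's face is at x = -0.045, the lid's front edge at x = -0.047, the lid's underside at z = 0.047 and its top at z = 0.055, the lid's sides at y = +-0.062. Inside the floor is at z = 0.005.
- charm_box_lid (a joint): Lid angle in rad: 0 shut, grows as its front edge swings up and back; stops at 1.83 (leaning back 15 degrees past upright). The hinge is free: the lid balances at about 1.53 rad (upright), on the near side of that it falls shut, beyond it it falls back against its stop and stays open. The lid weighs about 110 g; about 1 N up at the lip lifts it. While the bolt is shot the lid cannot lift.
- lid_hinge (a point): Point on the lid's hinge line, mid-width at the back of the box (box frame x 0.046, y 0, z 0.047); the hinge line runs along the box's y.
- lip_rim (a point): Middle of the rolled rim of the brass thumb lip on the lid's front edge; moves with the lid. Lid shut: box frame x -0.062, y -0.014, z 0.052. The rim is a rod 5 mm thick, 46 mm long along the box's y, 15 mm out from the lid; below it the box front is free down to the table. A finger pressed lightly on the rim from in front (2 to 5 N), leaning in a little under it, carries the lid up round its hinge.
- bolt (a joint): Travel in m of the small brass barrel bolt on the box's front, left of the lip: 0 fully shot (its rod sits in the staple that hangs from the lid's left front corner), 0.016 fully drawn back. It slides towards the lip, along the box's -y; the rod is out of the staple from about 0.010. It takes about 1 N, and stays where it is left.
- bolt_knob (a point): Middle of the bolt's knob, which moves with the bolt. With the bolt shot it is at box frame x -0.069, y 0.038, z 0.033. The knob is a round brass stud, 10 mm across, that stands straight out from the box's front; its free end is 7 mm in front of this point; the straps and the staple behind it reach out to box frame x = -0.060.
- heart_charm: Loose blue heart charm, 29x32x11 mm, lying on the floor inside the box. Origin: centre of its underside.
- round_charm: Loose white round charm, 30x30x11 mm, lying on the floor inside the box. Origin: centre of its underside.
- oval_charm: Loose teal oval charm, 26x34x11 mm, lying on the floor inside the box. Origin: centre of its underside.
- stamp_a: Bystander: loose leather stamp with a turned wooden handle, standing upright, 28x28x72 mm. Origin: its underside.
- eyelet_tin: Bystander: loose round pale tin, 62 mm across, 23 mm high. Origin: its underside.
- thread_block: Bystander: loose small block of beeswax, 30x46x18 mm. Origin: its underside.
- chalk: Bystander: loose blue tailor's chalk, 24x45x9 mm. Origin: its underside.

How it is judged:
On the way, in this order (a step that is already met when the one before it is completed fails the run):
1. the bolt is pushed back out of the staple while the lid is still shut (value of joint bolt above 0.011 m and value of joint charm_box_lid below 0.1 rad), for 0.1 s.
2. the lid is flipped up past its balance point (value of joint charm_box_lid above 1.55 rad), for 0.1 s.
At the end, for the whole second after the job is handed in: The lid leans back at rest against its stop (lid angle over 1.77 rad), the bolt is still drawn back (over 11 mm), the three charms lie inside the box, and every bystander lies within 15 mm of where it started (value of joint charm_box_lid above 1.77 rad and velocity of joint charm_box_lid between -0.1 and 0.1 rad/s and value of joint bolt above 0.011 m and x of heart_charm in the frame of charm_box between -0.042 and 0.042 m and y of heart_charm in the frame of charm_box between -0.057 and 0.057 m and height (world z) of each of heart_charm, round_charm, oval_charm below 0.02 m and x of round_charm in the frame of charm_box between -0.042 and 0.042 m and y of round_charm in the frame of charm_box between -0.057 and 0.057 m and x of oval_charm in the frame of charm_box between -0.042 and 0.042 m and y of oval_charm in the frame of charm_box between -0.057 and 0.057 m and not (distance of stamp_a from where it was at the start of the episode above 0.015 m) and not (distance of eyelet_tin from where it was at the start of the episode above 0.015 m) and not (distance of thread_block from where it was at the start of the episode above 0.015 m) and not (distance of chalk from where it was at the start of the episode above 0.015 m)); the robot touches nothing.
It fails at once if a bystander is pushed away or lifted (moved more than 15 mm) (distance of any of stamp_a, eyelet_tin, thread_block, chalk from where it was at the start of the episode above 0.015 m).
It fails at once if a charm is lifted from the floor of the box (its underside more than 15 mm above the box floor) (height (world z) of any of heart_charm, round_charm, oval_charm above 0.02 m).
It fails at once if the lid is flung (opens faster than 5 rad/s) (velocity of joint charm_box_lid above 5 rad/s).
It fails at once if the box, its lid or its bolt is forced or squeezed (more than 30 N from the fingers) (contact force between the fingers and charm_box above 30 N).
It also fails if it takes over 42 s, if anything falls off the work surface, if the arm or the gripper's body presses on something with over 40 N, if the wrist force passes 120 N, or if a joint passes its speed limit or range.

ROBOT

A 6-joint arm with a two-finger parallel gripper is mounted at the origin on a cart in front of the work surface, level with it; the furniture and walls round the work are solid. World frame = base frame: x ahead of the robot, y to its left, z up, the work surface at z = 0. Lengths are in m, angles in rad, forces in N, time in s.
With the tool pointing down it reaches from about 0.275 to 0.85 m from the base axis. Payload 19 kg.
Tool frame: the origin (TCP) lies at the very end of the fingers, on their centre line; the grasp point (between the pads) lies 19 mm behind it; z points along the fingers, x is the direction in which the jaws open and shut, and the axes are right-handed (so a half turn about z gives the same grasp; the last joint's range is limited). The gripper opens to 85 mm and grips with 20 to 120 N. Pads are 22 mm wide; open, the fingers measure 114 mm over their backs; the gripper's body (76 mm by 85 mm) begins 54 mm behind the grasp point. The pads swing forward as they close: fully open they stand 13 mm farther back than shut.
Start: joints at [0.991, 0.15, 1.437, -0, 1.554, -0.134], TCP at [0.248, 0.519, 0.231] pointing down, gripper open.
Joint ranges: [-2.8, 2.8], [-0.68, 2.1], [0.12, 2.68], [-1.39, 4.53], [0.16, 2.79], [-2.81, 2.81]. Speed limits (rad/s): [1.89, 1.89, 2.22, 3.01, 3.01, 3.01].

INTERFACE

Orientations are given as a unit quaternion [x, y, z, w].
In Python, from workcell import ctrl gives the robot as it stands.
- The arm moves only by the shell command python3 -m crank 'ROWS'. ROWS is JSON, a list of rows, each an object of numbers: "x", "y", "z": the shift along the tool's x, y, z in units of 40 mm (1.0 is 40 mm); "roll": the turn about the tool's z in units of 8 degrees (1.0 is 8 degrees); "gripper": the opening, from 0 (shut) to 1 (fully open). In form: [{"x": .., "y": .., "z": .., "roll": .., "gripper": ..}, ...]. A call has 1 to 20 rows; each row is the pose to reach, as a shift and turn from the pose measured when the call began, along the tool's axes at that moment; what a row does not reach only later rows make up. A row lasts 1/8 s, in which the tool goes at most 62.5 mm and 10.7 degrees, less where a joint would pass 70% of its speed; a pose out of reach is approached as far as the arm can. A call with a gripper value outside its range is refused whole. The fingers move at their own pace and stop on an object; the grip force is fixed at half the most. Time passes only in rows, so rows that repeat a pose let the fingers close. It gives the time, the measured TCP pose, the force and the opening at its end, in the units of the state.
- ctrl.read_state(): the state, without advancing time (a new reading comes with each control period).
- ctrl.capture(name): name is "side" or "top"; returns a dict with "pixels" (400x640x3 uint8, red, green, blue), "z_map" (400x640 float32, m along the optical axis (not along the pixel's ray), 0 where there is no reading), "camera_matrix" (3x3 intrinsics, pixels), "k1" (the pictures are not rectified: a ray, as slopes to the right and down, at radius r is drawn at 1 + k1 r^2 times it, then the intrinsics apply), "R" (3x3) and "t" (3): a world point X has camera coordinates R X + t. Camera axes: x right, y down, z forward; pixel columns grow to the right and rows downward; lengths in m; the calibration is good to about 2 mm. A picture is of the moment at which its call begins.
- ctrl.close_job(): hands the job in, once; it reports no verdict.
The state is a dict: "clock": time; "q": joint angles; "joint_velocities": joint speeds; "joint_torque": joint torques, N m; "eef_pos": TCP position; "orientation": TCP orientation; "force": force on the tool from outside, world axes, zero at the start; "wrist_torque": the same for the moment, N m; "width": finger opening in m.
Only numpy, scipy, OpenCV 4.12 (cv2) and the standard library are available. Lean on these libraries where they do the work, as an engineer would, in place of code of your own. Each camera call takes 0.05 s, during which the arm holds its last target.

## Working session

There is one attempt and no reset: what is moved stays moved. The work goes in short steps, Python scripts to look and compute and a shell command to move; the robot and the scene stay as the last step left them, time stands still between calls to the robot, and variables do not carry over. Pictures are saved under pics/ and viewed, and the job is handed in when it is done.

```bash
ls; mkdir -p pics; python3 - <<'E'
from workcell import ctrl
import cv2
print(ctrl.read_state())
for n in("top","side"):
    c=ctrl.capture(n); cv2.imwrite(f"pics/{n}0.png",c["pixels"][:,:,::-1]); print(n,c["camera_matrix"],c["k1"],c["R"],c["t"])
E
```

```text
pics
{'clock': 0.0, 'q': array([ 9.91001041e-01,  1.50980957e-01,  1.43801148e+00, -1.79364166e-06,
        1.55380889e+00, -1.34001772e-01]), 'joint_velocities': array([-0.0005867 , -0.00066518,  0.00066627,  0.00184496, -0.00101492,
        0.00087089]), 'joint_torque': array([-1.76540976e-03, -7.13062620e+01, -5.70865524e+01, -3.23176691e-04,
        8.96902493e-03,  3.24530163e-05]), 'eef_pos': array([0.24780976, 0.51858981, 0.23068807]), 'orientation': array([ 8.45923586e-01,  5.33303779e-01, -5.49329864e-04,  2.51923167e-04]), 'force': array([ 0.3887712 , -0.03496041,  0.92095448]), 'wrist_torque': array([ 0.01258874, -0.02500772,  0.01535644]), 'width': 0.0851955702789238}
top [[366.88378257   0.         314.60539861]
 [  0.         366.88378257 197.39941445]
 [  0.           0.           1.        ]] -0.005569584695085043 [[-0.02091236 -0.99972268  0.01082746]
 [-0.98357414  0.01863005 -0.17954063]
 [ 0.17928912 -0.01440423 -0.98369097]] [-0.02088247  0.50872929  0.82147136]
side [[483.98534105   0.         325.15533956]
 [  0.         483.98534105 198.22391061]
 [  0.           0.           1.        ]] -0.05903637914269797 [[ 0.88286876 -0.46952508 -0.00943125]
 [-0.27218216 -0.495224   -0.82502731]
 [ 0.38270043  0.73095786 -0.56501415]] [-0.44665118  0.18357876  1.02637929]
```

View pics/top0.png

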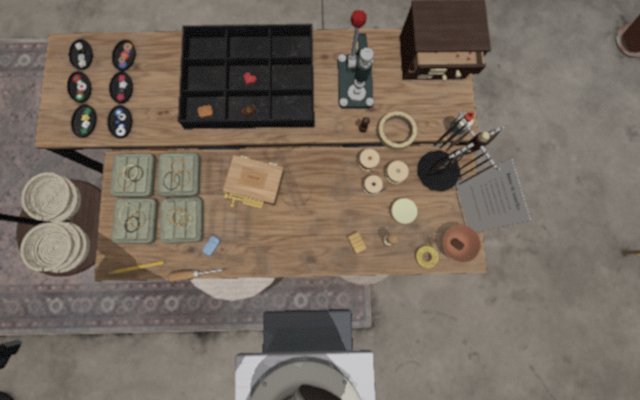

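View pics/side0.png

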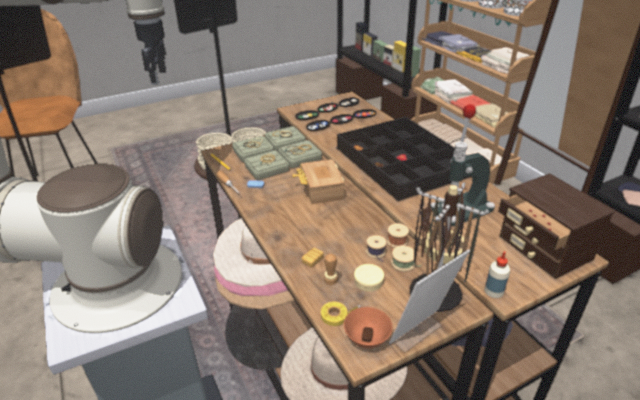

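```bash
cat > h.py <<'E'
from workcell import ctrl
import cv2, numpy as np
def proj(c,X):
    p=c["R"]@np.asarray(X)+c["t"]; s=p[:2]/p[2]; s=s*(1+c["k1"]*(s@s)); K=c["camera_matrix"]
    return np.array([K[0,0]*s[0]+K[0,2],K[1,1]*s[1]+K[1,2],p[2]])
def ray(c,u,v):
    K=c["camera_matrix"]; d=np.array([(u-K[0,2])/K[0,0],(v-K[1,2])/K[1,1]]); s=d.copy()
    for _ in range(20): s=d/(1+c["k1"]*(s@s))
    o=-c["R"].T@c["t"]; return o,c["R"].T@np.array([s[0],s[1],1.])
def onz(c,u,v,z):
    o,d=ray(c,u,v); return o+d*(z-o[2])/d[2]
def dep(c,u,v):
    o,d=ray(c,u,v); return o+d*c["z_map"][int(round(v)),int(round(u))]
def crop(c,x0,y0,x1,y1,s,fn):
    cv2.imwrite(fn,cv2.resize(c["pixels"][y0:y1,x0:x1,::-1],None,fx=s,fy=s,interpolation=cv2.INTER_CUBIC))
E
python3 - <<'E'
from h import *
t=ctrl.capture("top");s=ctrl.capture("side")
print(-t["R"].T@t["t"],-s["R"].T@s["t"])
print(proj(t,[.248,.519,.231]),proj(s,[.248,.519,.231]))
crop(t,190,140,310,230,6,"pics/t1.png")
crop(s,230,140,370,230,5,"pics/s1.png")
E
```

```text
[ 0.3526554  -0.01852167  0.89963764] [ 0.05150543 -0.86904133  0.72716383]
[  0.87186124 332.16361879   0.63122665] [159.63302785  82.34722042   1.37013786]
```

View pics/t1.png

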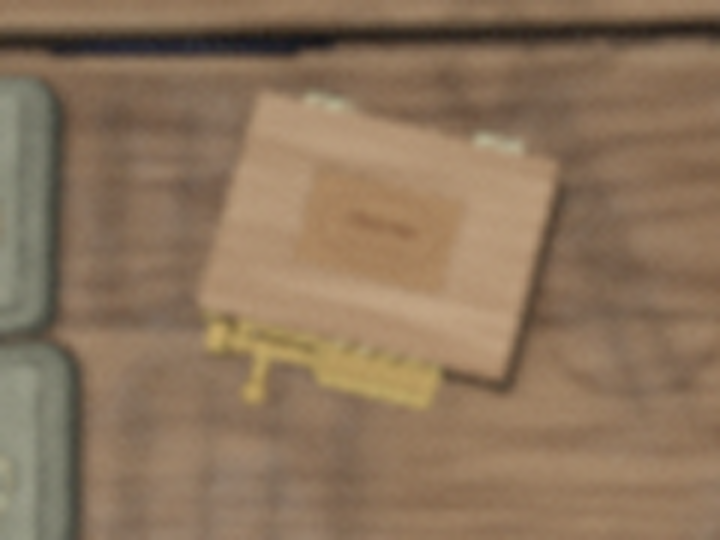

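View pics/s1.png

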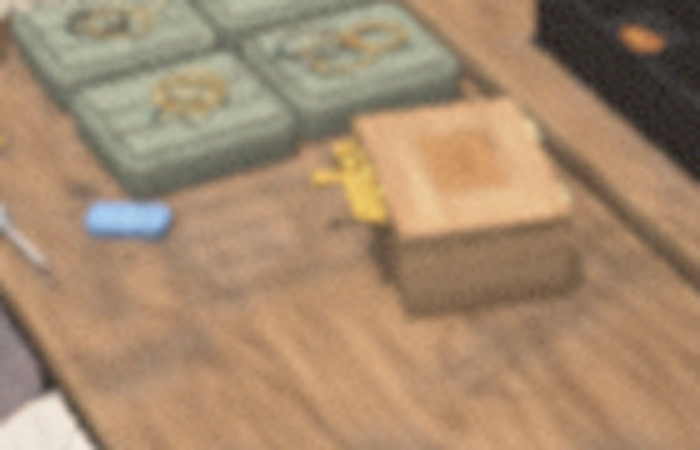

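The top view shows the shut lid with corners near (234,155), (283,167), (274,204) and (223,190). The bolt knob sits near (232,206) and the lip at about (242–263, 197–208). I'll fit the box pose next.

```bash
python3 - <<'E'
from h import *
t=ctrl.capture("top");s=ctrl.capture("side")
for c,(x0,y0,x1,y1) in ((t,(200,140,310,220)),(s,(270,150,365,215))):
    hsv=cv2.cvtColor(c["pixels"],cv2.COLOR_RGB2HSV)
    P=[];Q=[]
    for v in range(y0,y1):
        for u in range(x0,x1):
            p=dep(c,u,v)
            if c["z_map"][v,u]>0 and .2<p[0]<.6:
                br=hsv[v,u,1]>130 and 20<=hsv[v,u,0]<=32 and hsv[v,u,2]>110
                if br and p[2]>.01 : Q.append((u,v,*p))
                elif .047<p[2]<.064: P.append(p)
    P=np.array(P);Q=np.array(Q)
    print(len(P),P[:,2].mean(),len(Q))
    r=cv2.minAreaRect((P[:,:2]*1000).astype(np.float32)); print(r, cv2.boxPoints(r))
    med=np.median(P,0); print(med)
    np.set_printoptions(precision=3,suppress=True)
    print(Q[:, :].round(3)[::3])
np.set_printoptions(precision=4,suppress=True)
for p in [(233.7,155.5),(282.8,166.7),(273.8,204.2),(223.3,190)]: print(onz(t,*p,.055))
for p in [(230+357/5,140+112/5),(230+515/5,140+98/5),(230+572/5,140+213/5),(230+398/5,140+238/5)]: print(onz(s,*p,.055))
E
```

```text
2062 0.05465463902785912 0
((548.0554809570312, 116.14590454101562), (124.83967590332031, 112.10577392578125), 75.52859497070312) [[478.1825    69.71393 ]
 [586.73145   41.699055]
 [617.92847  162.57788 ]
 [509.37952  190.59276 ]]
[0.54895324 0.11155486 0.05478635]Traceback (most recent call last):
  File "<stdin>", line 18, in <module>
IndexError: too many indices for array: array is 1-dimensional, but 2 were indexed
```

```bash
python3 - <<'E'
from h import *
np.set_printoptions(precision=4,suppress=True)
t=ctrl.capture("top");s=ctrl.capture("side")
def fit(W):
    B=np.array([[.050,.062],[.050,-.062],[-.047,-.062],[-.047,.062]])
    W=np.array(W)[:,:2]; bc=B-B.mean(0); wc=W-W.mean(0)
    th=np.arctan2((bc[:,0]*wc[:,1]-bc[:,1]*wc[:,0]).sum(),(bc*wc).sum())
    R=np.array([[np.cos(th),-np.sin(th)],[np.sin(th),np.cos(th)]]); o=W.mean(0)-R@B.mean(0)
    print("yaw",np.degrees(th),"origin",o,"res mm",((B@R.T+o-W)*1000).round(1).tolist())
a=[onz(t,*p,.055) for p in [(233.7,155.5),(282.8,166.7),(273.8,204.2),(223.3,190)]]
b=[onz(s,*p,.055) for p in [(230+357/5,140+112/5),(230+515/5,140+98/5),(230+572/5,140+213/5),(230+398/5,140+238/5)]]
print(np.array(a),np.array(b)); fit(a); fit(b)
hsv=cv2.cvtColor(t["pixels"],cv2.COLOR_RGB2HSV)
print("hsv knob,lip",hsv[205,232],hsv[202,252],hsv[180,270])
for c,k in((t,(232.3,205.5)),(s,(293,175))):
    print("knob",onz(c,*k,.033))
E
```

```text
[[0.6118 0.1599 0.055 ]
 [0.5821 0.0431 0.055 ]
 [0.4923 0.0645 0.055 ]
 [0.5283 0.1827 0.055 ]] [[0.5315 0.1866 0.055 ]
 [0.6152 0.158  0.055 ]
 [0.5837 0.0396 0.055 ]
 [0.4946 0.0618 0.055 ]]
yaw -15.13299436023341 origin [0.5522 0.1129] res mm [[4.8, -0.2], [2.1, -3.0], [-1.7, 0.9], [-5.3, 2.4]]
yaw 73.9726630308444 origin [0.5558 0.11  ] res mm [[-21.4, -11.4], [14.0, -17.0], [18.7, 8.2], [-11.3, 20.2]]
hsv knob,lip [ 20 119 187] [ 20 119 182] [ 15  84 183]
knob [0.4947 0.1656 0.033 ]
knob [0.4974 0.1706 0.033 ]
```

```bash
python3 - <<'E'
from h import *
np.set_printoptions(precision=4,suppress=True)
t=ctrl.capture("top");s=ctrl.capture("side")
def fit(W):
    B=np.array([[.044,.062],[.044,-.062],[-.047,-.062],[-.047,.062]])
    W=np.array(W)[:,:2]; bc=B-B.mean(0); wc=W-W.mean(0)
    th=np.arctan2((bc[:,0]*wc[:,1]-bc[:,1]*wc[:,0]).sum(),(bc*wc).sum())
    R=np.array([[np.cos(th),-np.sin(th)],[np.sin(th),np.cos(th)]]); o=W.mean(0)-R@B.mean(0)
    print("yaw",np.degrees(th),"origin",o,"res mm",((B@R.T+o-W)*1000).round(1).tolist())
a=[onz(t,*p,.055) for p in [(233.7,155.5),(282.8,166.7),(273.8,204.2),(223.3,190)]]
b=[onz(s,*p,.055) for p in [(230+357/5,140+112/5),(230+515/5,140+98/5),(230+572/5,140+213/5),(230+398/5,140+238/5)]]
fit(a); fit([b[1],b[2],b[3],b[0]])
# overlays of predicted features
for nm,yaw,o in (("a",-14.8,(.5535,.112)),):
    th=np.radians(yaw);R=np.array([[np.cos(th),-np.sin(th)],[np.sin(th),np.cos(th)]])
    for cn,c,(x0,y0,x1,y1) in(("t",t,(190,140,310,230)),("s",s,(280,140,380,215))):
        im=cv2.resize(c["pixels"][y0:y1,x0:x1,::-1],None,fx=6,fy=6,interpolation=cv2.INTER_CUBIC)
        for p in [(-.047,.062,.055),(-.047,-.062,.055),(.046,.062,.055),(.046,-.062,.055),(-.076,.038,.033),(-.069,.038,.033),(-.062,-.037,.052),(-.062,.009,.052),(-.045,-.062,0),(.046,-.062,0)]:
            w=np.r_[R@np.array(p[:2])+o,p[2]]; u=proj(c,w)
            cv2.circle(im,(int((u[0]-x0+.5)*6),int((u[1]-y0+.5)*6)),4,(0,0,255),1)
        cv2.imwrite(f"pics/ov_{cn}.png",im)
E
```

```text
yaw -15.152289756209916 origin [0.5551 0.1122] res mm [[1.9, 0.6], [-0.8, -2.3], [1.2, 0.1], [-2.4, 1.6]]
yaw -15.937080403908737 origin [0.5577 0.1111] res mm [[1.8, 0.6], [-0.8, -0.2], [0.9, 2.6], [-2.0, -3.0]]
```

View pics/ov_t.png

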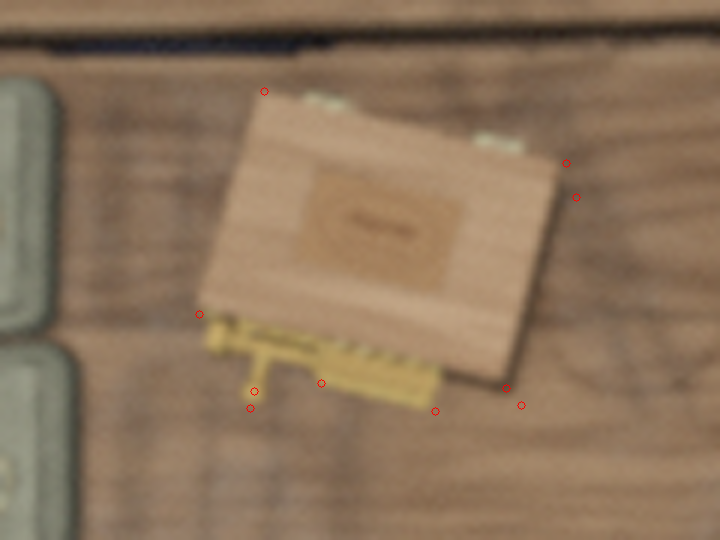

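View pics/ov_s.png

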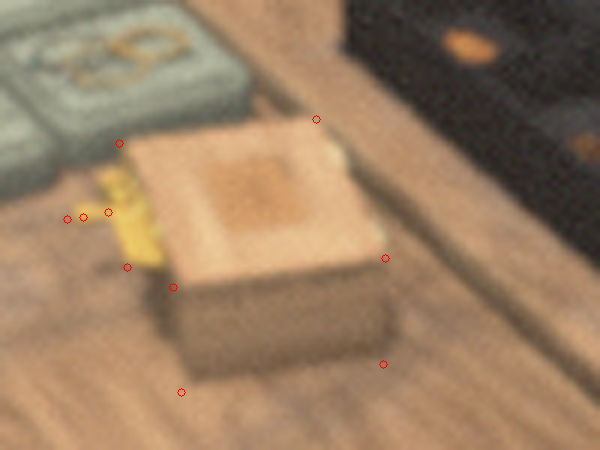

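Both views agree on an origin of about (0.557, 0.1115) and a yaw of about -15.3°, to within 2–3 mm. I'll check the bystander positions, then approach with the fingers shut.

```bash
python3 - <<'E'
from h import *
np.set_printoptions(precision=4,suppress=True)
t=ctrl.capture("top")
print("chalk",dep(t,211,245),"trayR",dep(t,200,218),dep(t,200,175), "block",dep(t,357,242),"stamp",dep(t,390,239))
E
python3 -m crank '[{"x":-0.6,"y":1.2,"z":0,"roll":-0.3,"gripper":0},{"x":-1.2,"y":2.4,"z":0,"roll":-0.6,"gripper":0},{"x":-1.8,"y":3.6,"z":0,"roll":-0.9,"gripper":0},{"x":-2.4,"y":4.8,"z":0,"roll":-1.29,"gripper":0},{"x":-3.0,"y":6.0,"z":0,"roll":-1.29,"gripper":0},{"x":-3.6,"y":7.2,"z":0.6,"roll":-1.29,"gripper":0},{"x":-4.2,"y":8.3,"z":1.4,"roll":-1.29,"gripper":0},{"x":-4.64,"y":9.18,"z":2.2,"roll":-1.29,"gripper":0},{"x":-4.64,"y":9.18,"z":2.7,"roll":-1.29,"gripper":0},{"x":-4.64,"y":9.18,"z":2.7,"roll":-1.29,"gripper":0},{"x":-4.64,"y":9.18,"z":2.7,"roll":-1.29,"gripper":0}]'
```

```text
chalk [0.4034 0.2201 0.0085] trayR [0.4673 0.2441 0.0242] [ 0.5799  0.2559 -0.0024] block [ 0.4028 -0.1303  0.0207] stamp [ 0.4052 -0.1988  0.0705]
clock: 1.92
eef_pos: [0.4994, 0.1934, 0.1243]
orientation: [0.794, 0.607, 0.0, 0.0]
force: [-0.0, -0.1, -0.1]
width: 0.0
```

```bash
cat >> h.py <<'E'
O=np.array([.557,.1115]);YAW=np.radians(-15.3)
RB=np.array([[np.cos(YAW),-np.sin(YAW)],[np.sin(YAW),np.cos(YAW)]])
def tobox(p): return np.r_[RB.T@(np.asarray(p)[:2]-O),p[2]]
E
python3 - <<'E'
from h import *
t=ctrl.capture("top");s=ctrl.capture("side")
crop(t,190,140,310,230,6,"pics/t2.png");crop(s,260,100,380,190,6,"pics/s2.png")
print(tobox(ctrl.read_state()["eef_pos"]))
E
```

```text
[-0.07715246  0.06393962  0.12446858]
```

View pics/t2.png

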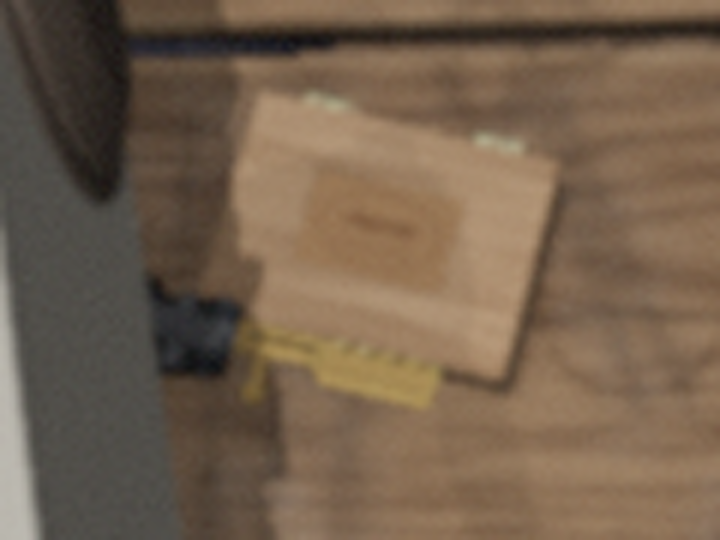

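View pics/s2.png

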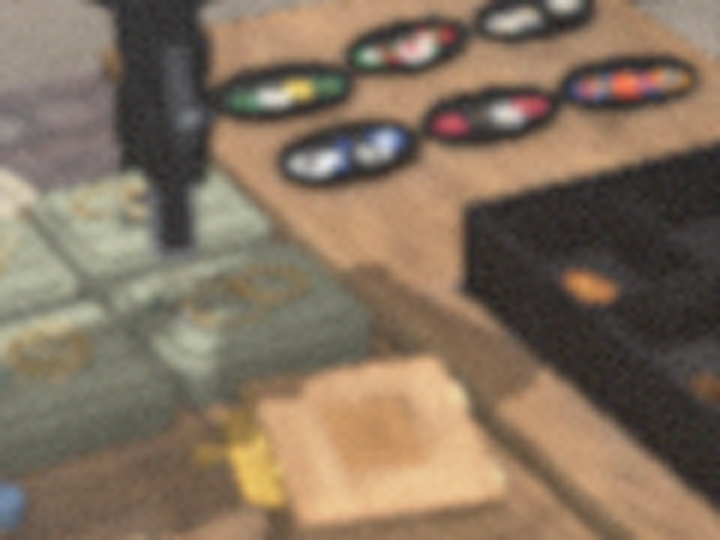

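The finger hovers left of the knob. Its edge is at box y of about 0.049, against 0.043 for the knob's left side. Descending now.

```bash
python3 -m crank '[{"z":0.6,"gripper":0},{"z":1.2,"gripper":0},{"z":1.7,"gripper":0},{"z":2.1,"gripper":0},{"z":2.3,"gripper":0},{"z":2.5,"gripper":0},{"z":2.5,"gripper":0}]'
python3 - <<'E'
from h import *
t=ctrl.capture("top");s=ctrl.capture("side")
crop(t,190,140,310,230,6,"pics/t3.png");crop(s,240,120,360,210,6,"pics/s3.png")
print(tobox(ctrl.read_state()["eef_pos"]),ctrl.read_state()["force"])
E
```

```text
[-0.07721061  0.06380171  0.12416337] [ 0.07484728 -0.62795062 -0.32240723]invalid input at $[0]: expected keys x, y, z, roll, gripper
```

View pics/s3.png

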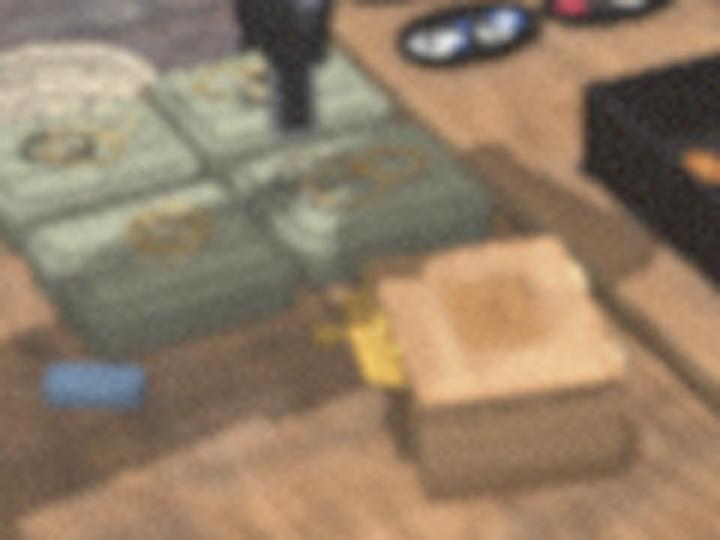

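View pics/t3.png

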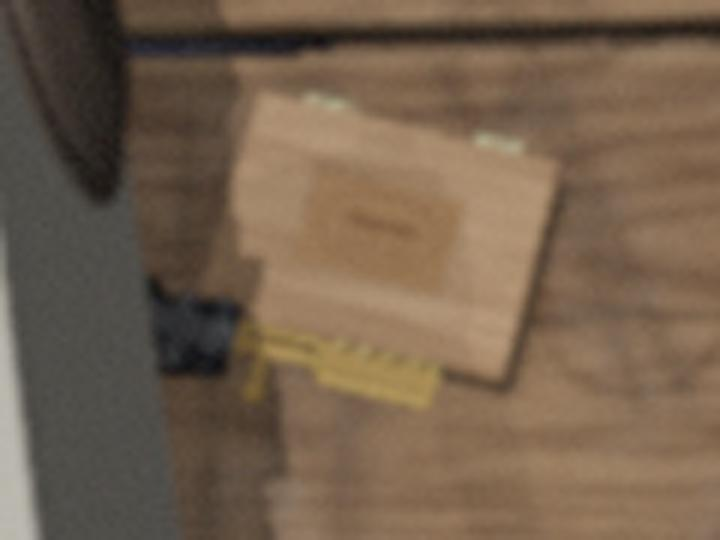

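The call was refused because every key is required, so nothing moved. I'll retry with all of them.

```bash
python3 -m crank '[{"x":0,"y":0,"z":0.6,"roll":0,"gripper":0},{"x":0,"y":0,"z":1.2,"roll":0,"gripper":0},{"x":0,"y":0,"z":1.7,"roll":0,"gripper":0},{"x":0,"y":0,"z":2.1,"roll":0,"gripper":0},{"x":0,"y":0,"z":2.3,"roll":0,"gripper":0},{"x":0,"y":0,"z":2.5,"roll":0,"gripper":0},{"x":0,"y":0,"z":2.5,"roll":0,"gripper":0}]'
python3 - <<'E'
from h import *
t=ctrl.capture("top");s=ctrl.capture("side")
crop(t,190,140,310,230,6,"pics/t3.png");crop(s,240,120,360,210,6,"pics/s3.png")
print(tobox(ctrl.read_state()["eef_pos"]),ctrl.read_state()["force"])
E
```

```text
clock: 3.0
eef_pos: [0.4994, 0.1934, 0.024]
orientation: [0.794, 0.608, 0.0, 0.0]
force: [-0.9, 0.8, 0.2]
width: 0.0003
[-0.07687687  0.06395151  0.02457139] [ 0.81562891 -1.02343654  0.66652155]
```

View pics/s3.png

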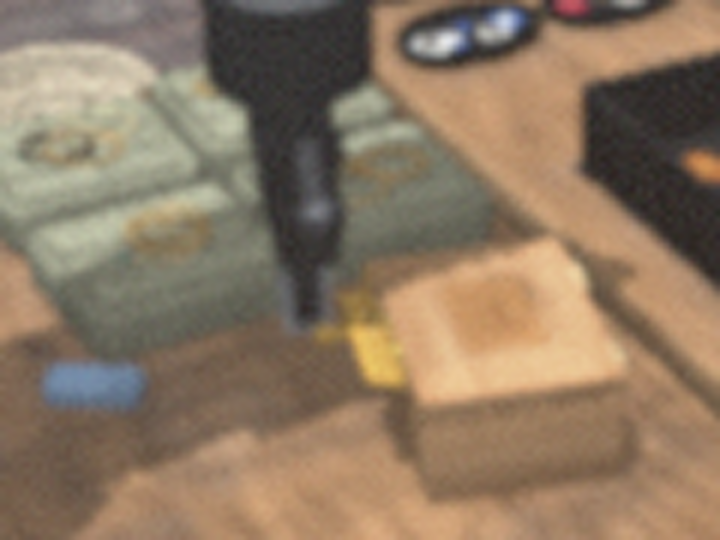

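View pics/t3.png

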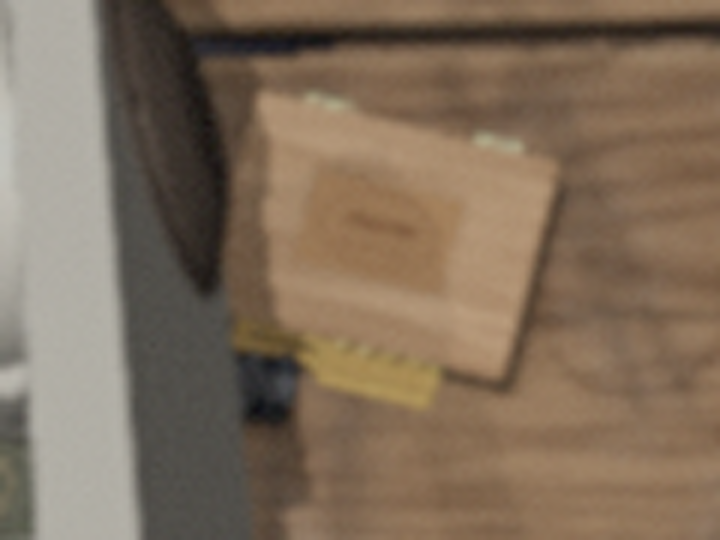

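```bash
python3 -m crank '[{"x":-0.08,"y":0,"z":0,"roll":0,"gripper":0},{"x":-0.16,"y":0,"z":0,"roll":0,"gripper":0},{"x":-0.24,"y":0,"z":0,"roll":0,"gripper":0},{"x":-0.32,"y":0,"z":0,"roll":0,"gripper":0},{"x":-0.38,"y":0,"z":0,"roll":0,"gripper":0},{"x":-0.42,"y":0,"z":0,"roll":0,"gripper":0},{"x":-0.42,"y":0,"z":0,"roll":0,"gripper":0}]'
python3 - <<'E'
from h import *
t=ctrl.capture("top");s=ctrl.capture("side")
crop(t,190,140,310,230,6,"pics/t4.png");crop(s,240,120,360,210,6,"pics/s4.png")
print(tobox(ctrl.read_state()["eef_pos"]),ctrl.read_state()["force"])
E
```

```text
clock: 3.98
eef_pos: [0.4954, 0.1772, 0.0246]
orientation: [0.794, 0.607, 0.001, 0.0]
force: [0.5, -1.0, 0.8]
width: 0.0003
[-0.0768442   0.04713944  0.02454393] [ 0.02221164 -0.63322167  0.07061636]
```

View pics/s4.png

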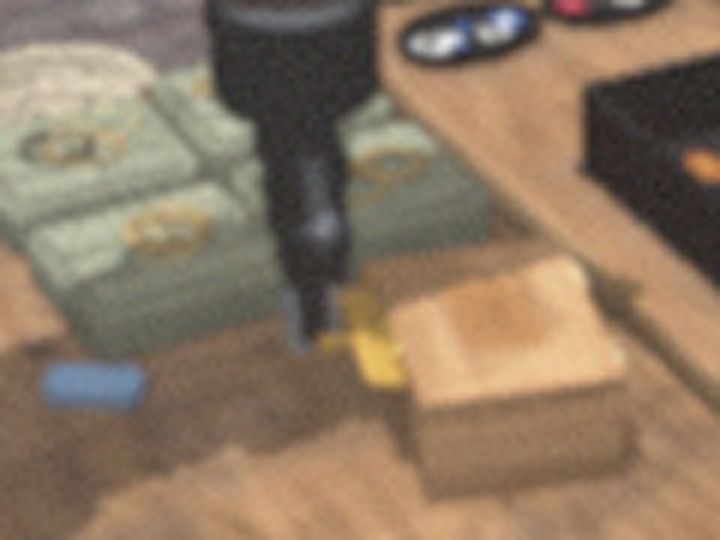

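View pics/t4.png

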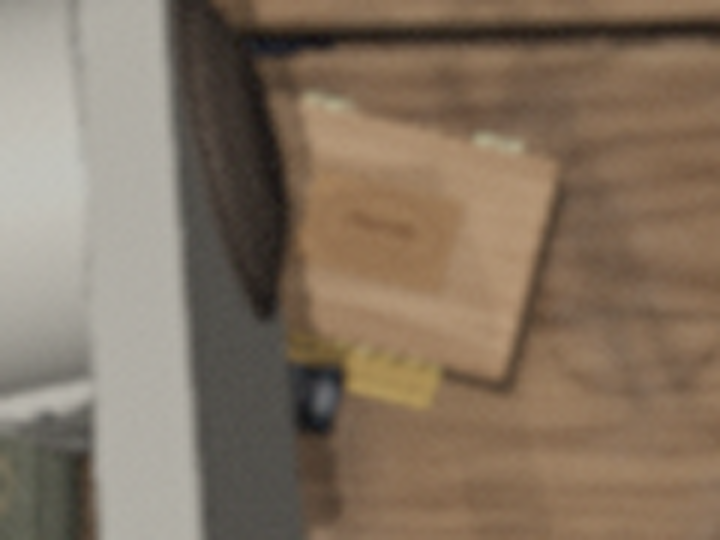

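```bash
python3 -m crank '[{"x":-0.04,"y":0,"z":0,"roll":0,"gripper":0},{"x":-0.08,"y":0,"z":0,"roll":0,"gripper":0},{"x":-0.12,"y":0,"z":0,"roll":0,"gripper":0},{"x":-0.12,"y":0,"z":0,"roll":0,"gripper":0}]'
python3 -m crank '[{"x":-0.03,"y":0,"z":0,"roll":0,"gripper":0},{"x":-0.05,"y":0,"z":0,"roll":0,"gripper":0},{"x":-0.05,"y":0,"z":0,"roll":0,"gripper":0}]'
python3 - <<'E'
from h import *
s=ctrl.capture("side")
crop(s,240,120,360,210,6,"pics/s5.png")
print(tobox(ctrl.read_state()["eef_pos"]),ctrl.read_state()["force"])
E
```

```text
clock: 4.58
eef_pos: [0.494, 0.1725, 0.0246]
orientation: [0.794, 0.607, 0.001, 0.0]
force: [0.4, 0.7, 0.0]
width: -0.0001
clock: 4.95
eef_pos: [0.4935, 0.1706, 0.0246]
orientation: [0.794, 0.607, 0.001, 0.0]
force: [-0.4, 1.9, 0.3]
width: 0.0001
[-0.0768187   0.04026835  0.02456405] [0.40905461 1.81602746 0.18819171]
```

View pics/s5.png

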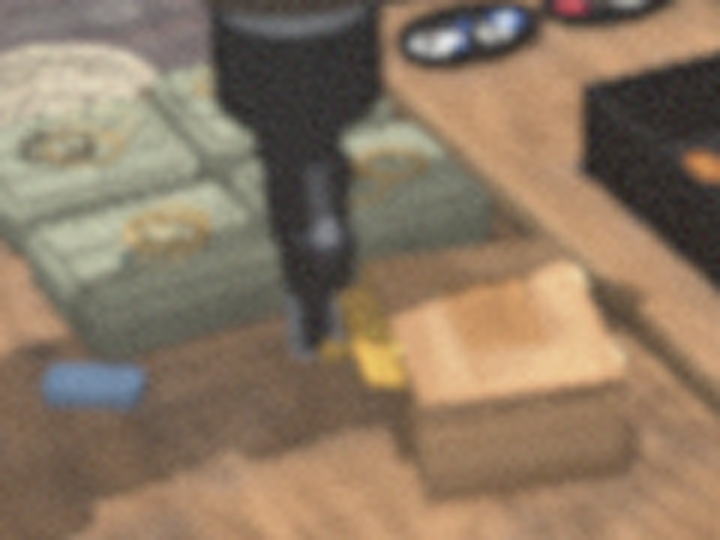

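```bash
python3 -m crank '[{"x":-0.04,"y":0,"z":0,"roll":0,"gripper":0},{"x":-0.08,"y":0,"z":0,"roll":0,"gripper":0},{"x":-0.08,"y":0,"z":0,"roll":0,"gripper":0}]'
python3 -m crank '[{"x":-0.04,"y":0,"z":0,"roll":0,"gripper":0},{"x":-0.08,"y":0,"z":0,"roll":0,"gripper":0},{"x":-0.08,"y":0,"z":0,"roll":0,"gripper":0}]'
```

```text
clock: 5.38
eef_pos: [0.4929, 0.169, 0.0249]
orientation: [0.794, 0.607, 0.002, -0.0]
force: [0.5, 16.7, 0.5]
width: -0.0001
clock: 5.75
eef_pos: [0.4924, 0.1681, 0.0253]
orientation: [0.794, 0.607, 0.004, -0.002]
force: [2.4, 26.2, -1.9]
width: -0.0004
```

The force climbed to 26 N, so the bolt is hard against a stop. I'll back off and look.

```bash
python3 -m crank '[{"x":0.15,"y":0,"z":0,"roll":0,"gripper":0},{"x":0.3,"y":-0.3,"z":0,"roll":0,"gripper":0},{"x":0.6,"y":-0.8,"z":-0.5,"roll":0,"gripper":0},{"x":0.6,"y":-1.2,"z":-1.3,"roll":0,"gripper":0},{"x":0.6,"y":-1.2,"z":-2.5,"roll":0,"gripper":0},{"x":0.6,"y":-2.2,"z":-2.5,"roll":0,"gripper":0},{"x":0.6,"y":-2.2,"z":-2.5,"roll":0,"gripper":0}]'
python3 - <<'E'
from h import *
t=ctrl.capture("top");s=ctrl.capture("side")
crop(t,190,140,310,230,6,"pics/t6.png");crop(s,260,130,380,220,6,"pics/s6.png")
print(tobox(ctrl.read_state()["eef_pos"]),ctrl.read_state()["force"])
E
```

```text
clock: 6.62
eef_pos: [0.4112, 0.214, 0.1256]
orientation: [0.794, 0.608, 0.004, -0.002]
force: [-0.1, -0.5, 0.1]
width: 0.0003
[-0.16593364  0.06050513  0.12527245] [-0.4770159  -0.00144262 -0.47250053]
```

View pics/s6.png

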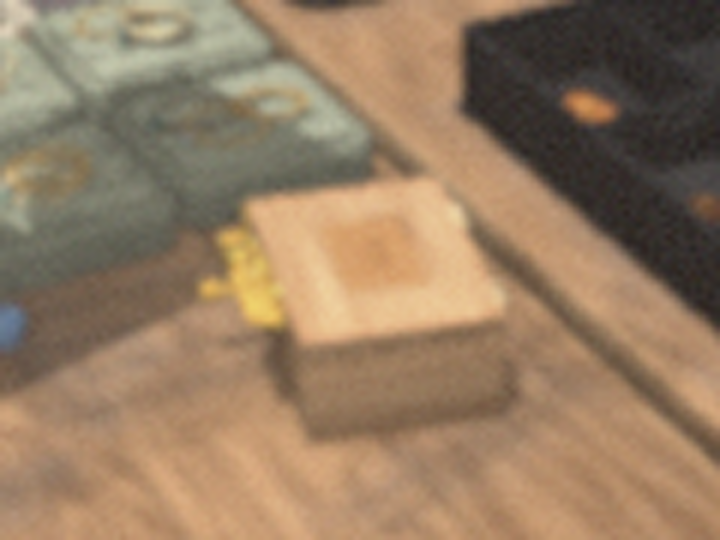

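View pics/t6.png

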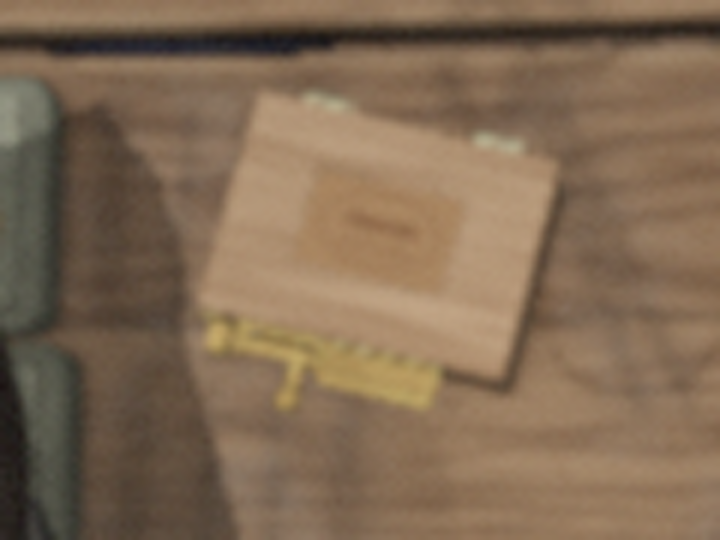

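```bash
python3 - <<'E'
from h import *
np.set_printoptions(precision=4,suppress=True)
t=ctrl.capture("top");s=ctrl.capture("side")
for n,c,w in(("top",t,(220,196,246,212)),("side",s,(288,165,308,190))):
    a=cv2.imread(f"pics/{n}0.png")[:,:,::-1]
    d=c["pixels"].astype(int)-a
    x0,y0,x1,y1=w; b=d[:,:,0]-d[:,:,2]  # yellowness change
    b=b[y0:y1,x0:x1]; print(n);
    for sgn in(1,-1):
        m=np.clip(sgn*b-25,0,None); v,u=np.mgrid[y0:y1,x0:x1]
        U,V=(m*u).sum()/m.sum(),(m*v).sum()/m.sum(); W=onz(c,U,V,.033); print(sgn,U,V,m.sum(),W,tobox(W))
E
```

```text
top
1 237.75912408759123 204.0 137 [0.4981 0.1527 0.033 ] [-0.0677  0.0241  0.033 ]
-1 232.26271186440678 203.27118644067798 118 [0.5001 0.1658 0.033 ] [-0.0692  0.0373  0.033 ]
side
1 295.32367149758454 177.79227053140096 207 [0.4968 0.1544 0.033 ] [-0.0693  0.0255  0.033 ]
-1 294.19585687382295 174.63841807909606 531 [0.5011 0.1707 0.033 ] [-0.0696  0.0423  0.033 ]
```

The bolt travelled 13–17 mm, depending on the view, and reached its stop. The knob positions confirm the box pose. Next I'll move in front of the lip.

```bash
python3 -m crank '[{"x":-0.6,"y":0.5,"z":0,"roll":0,"gripper":0},{"x":-1.2,"y":1.0,"z":0.2,"roll":0,"gripper":0},{"x":-1.8,"y":1.5,"z":0.6,"roll":0,"gripper":0},{"x":-2.0,"y":1.6,"z":1.2,"roll":0,"gripper":0},{"x":-2.0,"y":1.6,"z":1.8,"roll":0,"gripper":0},{"x":-2.0,"y":1.6,"z":2.2,"roll":0,"gripper":0},{"x":-2.0,"y":1.6,"z":2.2,"roll":0,"gripper":0},{"x":-2.0,"y":1.6,"z":2.2,"roll":0,"gripper":0}]'
python3 - <<'E'
from h import *
t=ctrl.capture("top");s=ctrl.capture("side")
crop(t,190,140,310,230,6,"pics/t7.png");crop(s,260,130,380,220,6,"pics/s7.png")
print(tobox(ctrl.read_state()["eef_pos"]),ctrl.read_state()["force"])
E
```

```text
clock: 7.82
eef_pos: [0.4551, 0.1202, 0.0372]
orientation: [0.794, 0.607, 0.004, -0.001]
force: [0.5, 0.6, -0.1]
width: 0.0003
[-0.10058449 -0.01846026  0.03734934] [-0.22077996  0.31020915  0.09414748]
```

View pics/s7.png

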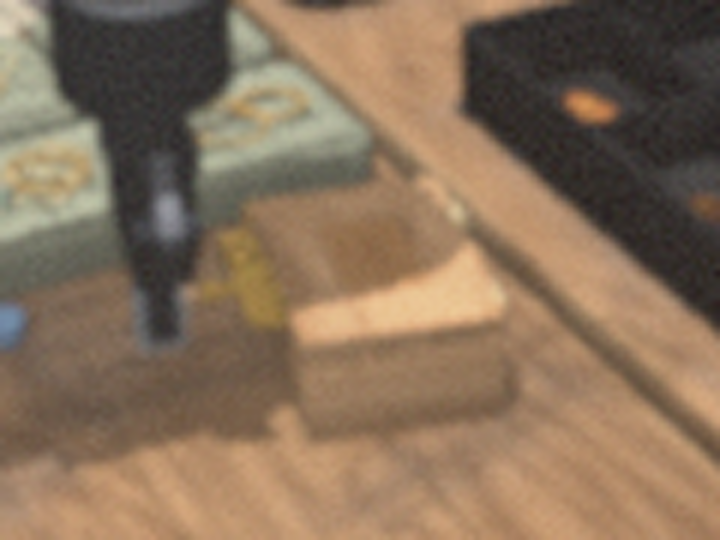

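```bash
python3 -m crank '[{"x":0,"y":0.2,"z":0,"roll":0,"gripper":0},{"x":0,"y":0.4,"z":0,"roll":0,"gripper":0},{"x":0,"y":0.54,"z":0,"roll":0,"gripper":0},{"x":0,"y":0.58,"z":0,"roll":0,"gripper":0},{"x":0,"y":0.58,"z":0,"roll":0,"gripper":0}]'
python3 -m crank '[{"x":0,"y":0.025,"z":0,"roll":0,"gripper":0},{"x":0,"y":0.05,"z":0,"roll":0,"gripper":0},{"x":0,"y":0.05,"z":0,"roll":0,"gripper":0}]'
```

```text
clock: 8.55
eef_pos: [0.4775, 0.1141, 0.0373]
orientation: [0.794, 0.607, 0.004, -0.001]
force: [0.2, 0.2, 0.3]
width: -0.0002
clock: 8.93
eef_pos: [0.4793, 0.1136, 0.0373]
orientation: [0.794, 0.607, 0.004, -0.001]
force: [-0.2, -0.1, 0.2]
width: 0.0001
```

```bash
python3 -m crank '[{"x":0,"y":0.025,"z":0,"roll":0,"gripper":0},{"x":0,"y":0.05,"z":0,"roll":0,"gripper":0},{"x":0,"y":0.05,"z":0,"roll":0,"gripper":0}]'
python3 -m crank '[{"x":0,"y":0.025,"z":0,"roll":0,"gripper":0},{"x":0,"y":0.025,"z":0,"roll":0,"gripper":0}]'
python3 -m crank '[{"x":0,"y":0.025,"z":0,"roll":0,"gripper":0},{"x":0,"y":0.025,"z":0,"roll":0,"gripper":0}]'
```

```text
clock: 9.3
eef_pos: [0.4798, 0.1134, 0.037]
orientation: [0.794, 0.607, 0.003, -0.003]
force: [-13.6, 2.6, 6.9]
width: 0.0002
clock: 9.55
eef_pos: [0.4797, 0.1135, 0.0369]
orientation: [0.794, 0.608, 0.002, -0.003]
force: [-11.9, 2.1, 8.6]
width: -0.0
clock: 9.8
eef_pos: [0.4796, 0.1135, 0.0369]
orientation: [0.794, 0.608, 0.001, -0.004]
force: [-10.8, 1.7, 8.4]
width: 0.0002
```

```bash
python3 -m crank '[{"x":0,"y":0.01,"z":-0.03,"roll":0,"gripper":0},{"x":0,"y":0.01,"z":-0.06,"roll":0,"gripper":0},{"x":0,"y":0.01,"z":-0.1,"roll":0,"gripper":0}]'
python3 - <<'E'
from h import *
s=ctrl.capture("side")
crop(s,260,130,380,220,6,"pics/s8.png")
print(tobox(ctrl.read_state()["eef_pos"]),ctrl.read_state()["force"])
E
```

```text
clock: 10.18
eef_pos: [0.4796, 0.1134, 0.0407]
orientation: [0.794, 0.608, 0.001, -0.005]
force: [-4.9, 1.7, -0.8]
width: 0.0002
[-0.07508789 -0.0185385   0.04092919] [-6.95329815  1.62957636 -0.37703829]
```

View pics/s8.png

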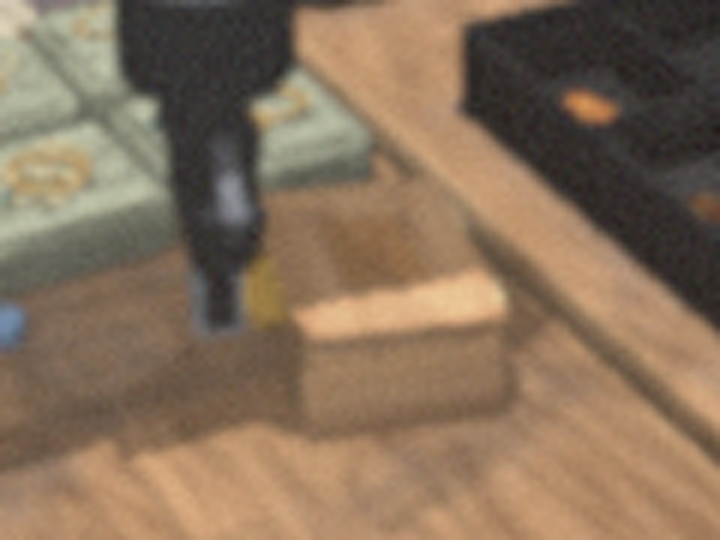

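```bash
python3 -m crank '[{"x":0,"y":0.014,"z":-0.05,"roll":0,"gripper":0},{"x":0,"y":0.022,"z":-0.1,"roll":0,"gripper":0},{"x":0,"y":0.029,"z":-0.15,"roll":0,"gripper":0},{"x":0,"y":0.036,"z":-0.2,"roll":0,"gripper":0},{"x":0,"y":0.045,"z":-0.25,"roll":0,"gripper":0},{"x":0,"y":0.054,"z":-0.3,"roll":0,"gripper":0}]'
python3 - <<'E'
from h import *
s=ctrl.capture("side")
crop(s,260,130,380,220,6,"pics/s9.png")
print(tobox(ctrl.read_state()["eef_pos"]),ctrl.read_state()["force"])
E
```

```text
clock: 10.98
eef_pos: [0.4812, 0.113, 0.0528]
orientation: [0.794, 0.608, 0.0, -0.005]
force: [-6.8, 3.1, 0.8]
width: 0.0002
[-0.07342556 -0.01854457  0.05301499] [-9.16607372  3.59087439  1.41636756]
```

View pics/s9.png

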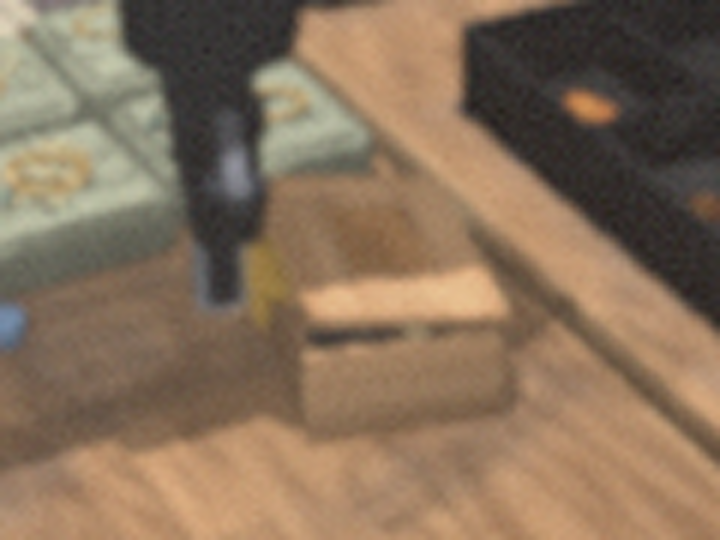

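The lid is visibly rising with the bolt clear. I'll tabulate the arc.

```bash
python3 - <<'E'
import numpy as np
f=lambda t:np.array([-.108*np.cos(t)+.005*np.sin(t),.108*np.sin(t)+.005*np.cos(t)])
for t in np.arange(.15,1.75,.06): print(round(t,2),((f(t)-f(.15))/.04).round(3))
E
```

```text
0.15 [0. 0.]
0.21 [0.036 0.158]
0.27 [0.082 0.314]
0.33 [0.137 0.466]
0.39 [0.201 0.615]
0.45 [0.274 0.76 ]
0.51 [0.356 0.9  ]
0.57 [0.445 1.035]
0.63 [0.543 1.165]
0.69 [0.648 1.288]
0.75 [0.761 1.405]
0.81 [0.88  1.515]
0.87 [1.006 1.617]
0.93 [1.137 1.712]
0.99 [1.274 1.799]
1.05 [1.416 1.877]
1.11 [1.562 1.947]
1.17 [1.713 2.008]
1.23 [1.866 2.059]
1.29 [2.023 2.102]
1.35 [2.182 2.135]
1.41 [2.342 2.158]
1.47 [2.504 2.172]
1.53 [2.666 2.176]
1.59 [2.828 2.17 ]
1.65 [2.989 2.155]
1.71 [3.149 2.129]
```

```bash
python3 -m crank '[{"x":0,"y":0.025,"z":-0.08,"roll":0,"gripper":0},{"x":0,"y":0.046,"z":-0.16,"roll":0,"gripper":0},{"x":0,"y":0.07,"z":-0.24,"roll":0,"gripper":0},{"x":0,"y":0.092,"z":-0.31,"roll":0,"gripper":0},{"x":0,"y":0.12,"z":-0.39,"roll":0,"gripper":0},{"x":0,"y":0.147,"z":-0.47,"roll":0,"gripper":0},{"x":0,"y":0.21,"z":-0.61,"roll":0,"gripper":0},{"x":0,"y":0.284,"z":-0.76,"roll":0,"gripper":0}]'
python3 - <<'E'
from h import *
s=ctrl.capture("side")
crop(s,260,110,380,200,6,"pics/s10.png")
print(tobox(ctrl.read_state()["eef_pos"]),ctrl.read_state()["force"])
E
```

```text
clock: 12.02
eef_pos: [0.4914, 0.1102, 0.0834]
orientation: [0.794, 0.608, -0.0, -0.006]
force: [-11.9, 6.0, 5.7]
width: 0.0004
[-0.06240464 -0.01847769  0.0841942 ] [-15.27083721   4.08757642   9.77555244]
```

View pics/s10.png

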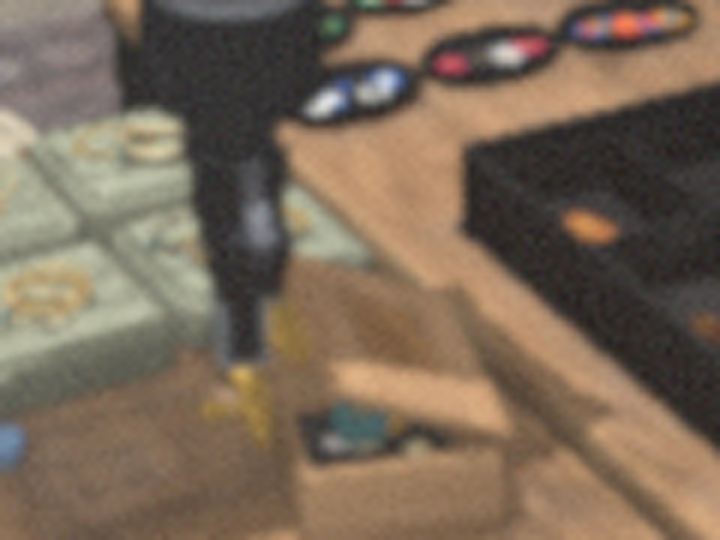

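The lid is at about 0.45 rad. The x push leads the lift a little, since the force reached about 15 N. I'll lead with z instead.

```bash
python3 -m crank '[{"x":0,"y":0,"z":-0.05,"roll":0,"gripper":0},{"x":0,"y":0.06,"z":-0.16,"roll":0,"gripper":0},{"x":0,"y":0.15,"z":-0.3,"roll":0,"gripper":0},{"x":0,"y":0.245,"z":-0.43,"roll":0,"gripper":0},{"x":0,"y":0.35,"z":-0.56,"roll":0,"gripper":0}]'
python3 - <<'E'
from h import *
print(tobox(ctrl.read_state()["eef_pos"]),ctrl.read_state()["force"])
E
```

```text
clock: 12.7
eef_pos: [0.5059, 0.1063, 0.1071]
orientation: [0.794, 0.608, 0.0, -0.006]
force: [-4.0, 3.8, 3.4]
width: -0.0002
[-0.0479415  -0.01847784  0.10705427] [-4.01902109  3.78001774  3.4221417 ]
```

```bash
python3 -m crank '[{"x":0,"y":0.09,"z":-0.14,"roll":0,"gripper":0},{"x":0,"y":0.21,"z":-0.26,"roll":0,"gripper":0},{"x":0,"y":0.335,"z":-0.36,"roll":0,"gripper":0},{"x":0,"y":0.465,"z":-0.45,"roll":0,"gripper":0},{"x":0,"y":0.6,"z":-0.54,"roll":0,"gripper":0},{"x":0,"y":0.745,"z":-0.62,"roll":0,"gripper":0}]'
python3 - <<'E'
from h import *
s=ctrl.capture("side")
crop(s,260,80,380,190,5,"pics/s11.png")
print(tobox(ctrl.read_state()["eef_pos"]),ctrl.read_state()["force"])
E
```

```text
clock: 13.45
eef_pos: [0.5352, 0.0982, 0.1318]
orientation: [0.794, 0.608, 0.0, -0.006]
force: [-0.7, 1.0, 0.2]
width: 0.0002
[-0.01679481 -0.01862595  0.13210422] [ 0.0972192  -1.37385683  0.48154116]
```

View pics/s11.png

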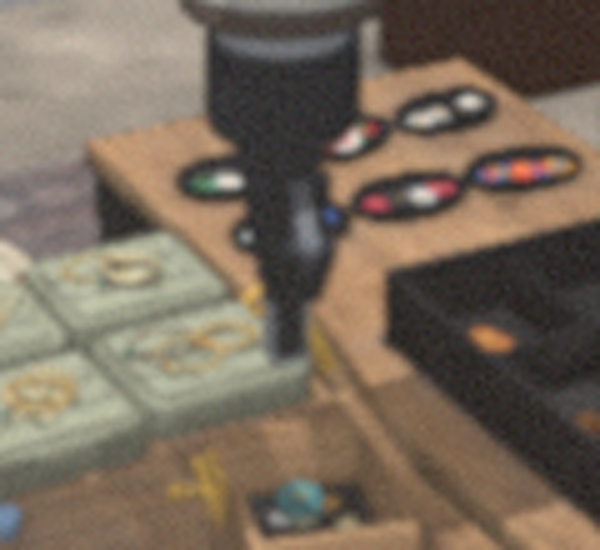

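```bash
python3 -m crank '[{"x":0,"y":0.14,"z":-0.08,"roll":0,"gripper":0},{"x":0,"y":0.29,"z":-0.14,"roll":0,"gripper":0},{"x":0,"y":0.44,"z":-0.19,"roll":0,"gripper":0},{"x":0,"y":0.6,"z":-0.23,"roll":0,"gripper":0},{"x":0,"y":0.75,"z":-0.26,"roll":0,"gripper":0},{"x":0,"y":0.91,"z":-0.28,"roll":0,"gripper":0},{"x":0,"y":1.07,"z":-0.29,"roll":0,"gripper":0}]'
python3 - <<'E'
from h import *
s=ctrl.capture("side")
crop(s,260,80,380,190,5,"pics/s12.png")
print(tobox(ctrl.read_state()["eef_pos"]),ctrl.read_state()["force"])
E
```

```text
clock: 14.38
eef_pos: [0.5777, 0.0865, 0.1433]
orientation: [0.794, 0.608, 0.001, -0.006]
force: [0.8, -0.7, 0.7]
width: 0.0001
[ 0.0271213  -0.01866703  0.14332867] [-0.07030968 -0.19610767  0.7129404 ]
```

View pics/s12.png

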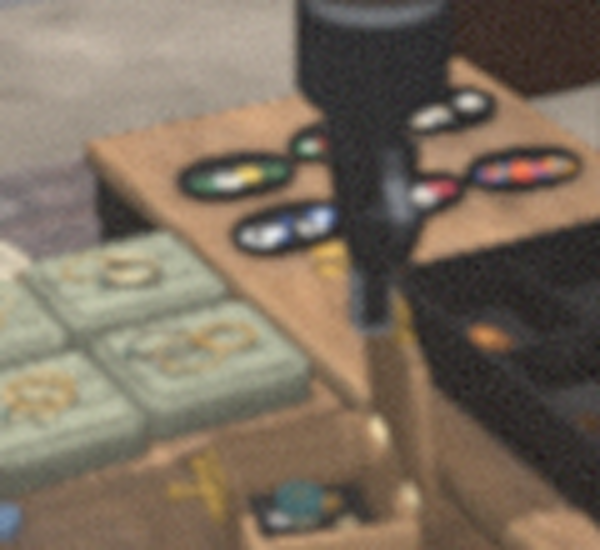

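```bash
python3 -m crank '[{"x":0,"y":0.1,"z":0,"roll":0,"gripper":0},{"x":0,"y":0.2,"z":0,"roll":0,"gripper":0},{"x":0,"y":0.3,"z":0,"roll":0,"gripper":0},{"x":0,"y":0.4,"z":0,"roll":0,"gripper":0},{"x":0,"y":0.5,"z":0,"roll":0,"gripper":0},{"x":0,"y":0.5,"z":0,"roll":0,"gripper":0},{"x":0,"y":0.2,"z":0,"roll":0,"gripper":0},{"x":0,"y":-0.4,"z":0,"roll":0,"gripper":0},{"x":0,"y":-1.0,"z":0,"roll":0,"gripper":0}]'
python3 - <<'E'
from h import *
s=ctrl.capture("side");t=ctrl.capture("top")
crop(s,260,80,380,190,5,"pics/s13.png");crop(t,190,120,310,230,5,"pics/t13.png")
print(tobox(ctrl.read_state()["eef_pos"]),ctrl.read_state()["force"])
E
```

```text
clock: 15.55
eef_pos: [0.5381, 0.0972, 0.1436]
orientation: [0.794, 0.608, 0.001, -0.006]
force: [0.7, 0.3, -0.1]
width: -0.0001
[-0.0152088  -0.01862676  0.14397577] [0.64511939 0.24253343 0.37720485]
```

View pics/s13.png

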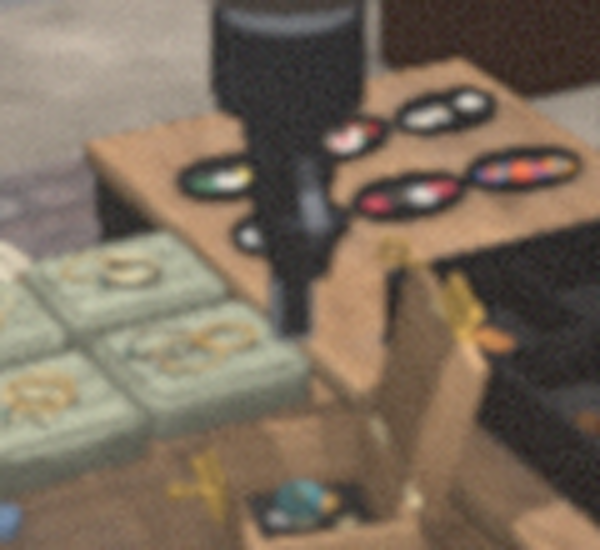

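The lid leans back open on its own. I'll withdraw well clear and check.

```bash
python3 -m crank '[{"x":0,"y":-0.8,"z":-0.3,"roll":0,"gripper":0},{"x":0,"y":-1.8,"z":-1,"roll":0,"gripper":0},{"x":0.8,"y":-2.8,"z":-1.5,"roll":0,"gripper":0},{"x":2,"y":-3.3,"z":-1.8,"roll":0,"gripper":0},{"x":3.2,"y":-3.3,"z":-1.8,"roll":0,"gripper":0},{"x":4.4,"y":-3.3,"z":-1.8,"roll":0,"gripper":0},{"x":4.4,"y":-3.3,"z":-1.8,"roll":0,"gripper":0},{"x":4.4,"y":-3.3,"z":-1.8,"roll":0,"gripper":0}]'
python3 - <<'E'
from h import *
s=ctrl.capture("side");t=ctrl.capture("top")
crop(s,250,90,380,200,6,"pics/s14.png");crop(t,190,130,310,230,6,"pics/t14.png")
for n,c in(("top",t),("side",s)):
    a=cv2.imread(f"pics/{n}0.png")[:,:,::-1]
    d=np.abs(c["pixels"].astype(int)-a).max(2)
    wins={"top":dict(chalk=(200,234,224,256),block=(345,230,370,253),stamp=(380,230,398,247),tin=(388,195,420,226)),"side":dict(chalk=(244,176,268,190),block=(298,245,325,268),stamp=(320,252,342,285),tin=(350,260,388,290))}[n]
    for k,(x0,y0,x1,y1) in wins.items(): print(n,k,d[y0:y1,x0:x1].mean().round(1),(d[y0:y1,x0:x1]>50).sum())
# lid angle via brass lip rim depth
print(ctrl.read_state()["force"],ctrl.read_state()["clock"])
E
```

```text
clock: 16.65
eef_pos: [0.456, 0.3009, 0.2183]
orientation: [0.794, 0.608, 0.0, -0.006]
force: [0.4, 0.8, -0.8]
width: 0.0004
top chalk 26.0 1
top block 7.1 0
top stamp 6.7 0
top tin 7.4 0
side chalk 34.3 117
side block 5.4 0
side stamp 5.4 0
side tin 5.3 0
[0.03286599 0.49948156 0.23313276] 16.75
```

View pics/s14.png

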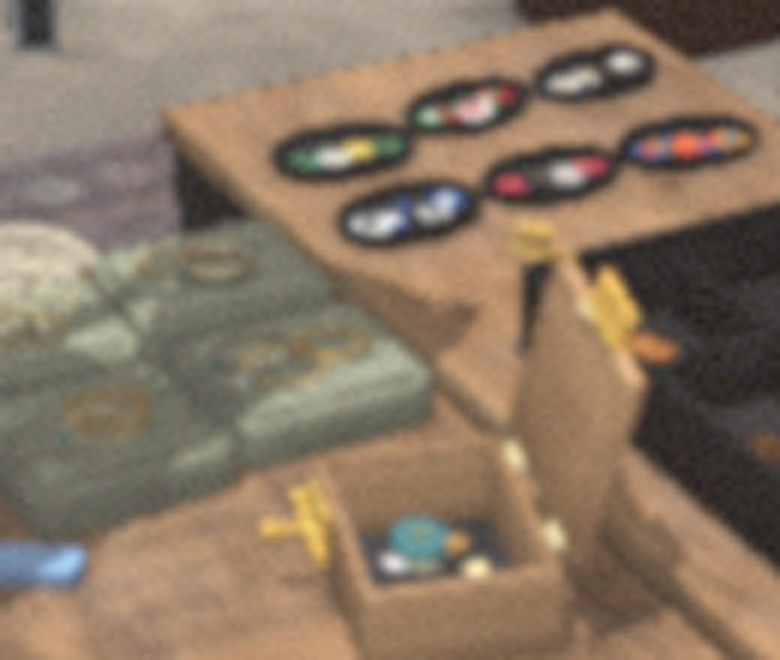

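View pics/t14.png

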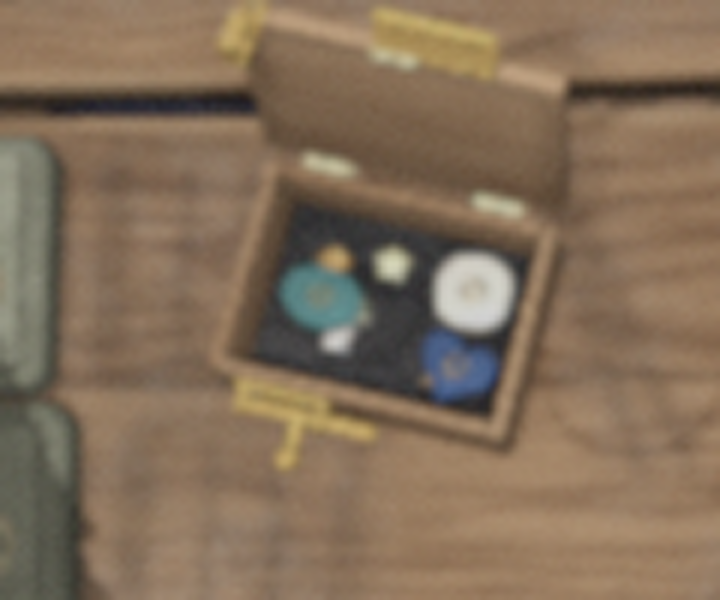

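```bash
python3 - <<'E'
from h import *
np.set_printoptions(precision=4,suppress=True)
s=ctrl.capture("side");t=ctrl.capture("top")
def cen(p):
    h=cv2.cvtColor(p,cv2.COLOR_RGB2HSV)[230:260,195:228]; m=cv2.inRange(h,(95,70,40),(125,255,255)); v,u=np.nonzero(m); return u.mean()+195,v.mean()+230,len(u)
a=cv2.imread("pics/top0.png")[:,:,::-1].copy(); ca,cb=cen(a),cen(t["pixels"]); print(ca,cb,np.linalg.norm(onz(t,*ca[:2],.009)-onz(t,*cb[:2],.009)))
f=lambda th:np.array([.046-.108*np.cos(th)+.005*np.sin(th),-.014,.047+.108*np.sin(th)+.005*np.cos(th)])
for th in(1.53,1.7,1.77,1.83):
    b=f(th); W=np.r_[RB@b[:2]+O,b[2]]; ut,us=proj(t,W),proj(s,W)
    print(th,"t14",((ut[:2]-[190,130]+.5)*6).round(),"s14",((us[:2]-[250,90]+.5)*6).round())
E
```

```text
(np.float64(nan), np.float64(nan), 0) (np.float64(212.0), np.float64(242.0), 1) nan
1.53 t14 [417. 107.] s14 [548. 299.]
1.7 t14 [432.  60.] s14 [589. 298.]
1.77 t14 [438.  42.] s14 [606. 300.]
1.83 t14 [443.  28.] s14 [620. 302.]<stdin>:5: RuntimeWarning: Mean of empty slice.
  ret = ret.dtype.type(ret / rcount)
```

The rim is near (440,28) in the top crop and (622,300) in the side crop. Both match the 1.83 rad stop. The chalk's right end is at (264,184) in the side view, the same as at the start.

```bash
python3 -c "
from workcell import ctrl
print(ctrl.close_job())"
```

```text
the job is handed in; nothing more can be done
None
```

The charm box is open and the job is handed in at about 17 s of the 42 s allowed; no verdict came back. With the fingers shut, I pushed the bolt back to its stop. Then I carried the lid up by its lip and tipped it past upright, so it fell back by its own weight, and withdrew the arm.

Last checks:
- **Lid:** both views put the lip rim where it should be at the 1.83 rad stop, with nothing touching the lid.
- **Bolt:** it is still drawn back. I measured 13 mm of travel in the top view and 17 mm in the side view. The views disagree, but both are above the 11 mm needed.
- **Charms:** all three are lying inside the box.
- **Stamp, tin and wax block:** their image patches are unchanged from the start.
- **Chalk:** the image comparison there showed differences, most likely the arm's shadow, and my colour-mask check found no usable pixels. I judged it unmoved because its visible right end is within about a pixel of where it started in the side view.
- **Forces:** the highest readings were about 26 N on the bolt at its stop and about 19 N on the lid. Both are under the 30 N limit, but the bolt reading came close because I pushed one small step further after it had reached its stop.

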